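Load a collet tray and hold its telescoping boom at the mark

TASK

Stand two of the four collets from the rubber mat upright in the tray at the end of the telescoping boom, leaving the other two out of it; only then push the boom's lock button fully down. Next pull the tray out by its post until its pointer stands level with the marker clip on the scale, and finish while still holding the post there, because a spring draws the boom back if you let go. Do not shift the marker clip, the spray can, the wrench or the tool holder.

Things in the scene. Friction and masses are not known exactly. Their poses are not given: they have to be found in the camera images.
- collet0: One of four identical steel spring collets, round, standing upright on the rubber mat about 84 mm apart (at least 60 mm between centres). 45 mm high; 33 mm diameter from 20 mm height up to the top, tapering below that to 26 mm at the foot; about 0.14 kg. Origin at the centre of its underside, z up its axis. Its yaw means nothing.
- collet1: One of four identical steel spring collets, round, standing upright on the rubber mat about 84 mm apart (at least 60 mm between centres). 45 mm high; 33 mm diameter from 20 mm height up to the top, tapering below that to 26 mm at the foot; about 0.14 kg. Origin at the centre of its underside, z up its axis. Its yaw means nothing.
- collet2: One of four identical steel spring collets, round, standing upright on the rubber mat about 84 mm apart (at least 60 mm between centres). 45 mm high; 33 mm diameter from 20 mm height up to the top, tapering below that to 26 mm at the foot; about 0.14 kg. Origin at the centre of its underside, z up its axis. Its yaw means nothing.
- collet3: One of four identical steel spring collets, round, standing upright on the rubber mat about 84 mm apart (at least 60 mm between centres). 45 mm high; 33 mm diameter from 20 mm height up to the top, tapering below that to 26 mm at the foot; about 0.14 kg. Origin at the centre of its underside, z up its axis. Its yaw means nothing.
- mat: Black rubber mat 160 x 160 x 6 mm, fixed on the bench, the collets stand on it in two rows of two along its x and y axes (parallel to its sides). Origin at the centre of its underside, on the bench.
- boom_base: Fixed base of the boom: dark plate 130 x 160 x 18 mm with a square aluminium sleeve (44 mm square, 120 mm long along y, top 62 mm above the bench) and, on its +x side, an aluminium scale bar (40 mm wide, 26 mm high, centred at x = +85 mm, from y = -50 to +310 mm) with black lines every 10 mm. Origin on the bench below the middle of the sleeve; the boom extends along its +y axis. The lock button stands on the sleeve directly above the origin.
- tray: Open grey tray fixed to the end of the boom's steel inner tube; it moves along the base's +y as the boom extends and its axes stay parallel to the base's. Outside 90 mm (x) x 170 mm (y) x 16 mm high, walls and floor 5 mm thick, so 80 x 160 mm inside, 11 mm deep; its underside is 30 mm above the bench. Room for collets in a row along y, 50 mm or more apart. It carries the pull post and the pointer. Origin at the centre of its underside.
- tray_in (a point): Centre of the tray's inner floor, 35 mm above the bench, axes as the tray.
- post_top (a point): Top centre of the upright black pull post, a plain round post 22 mm in diameter (slightly narrower in the top 4 mm) and 72 mm tall above its foot bracket, its top 110 mm above the bench. It stands 25 mm beyond the tray's outer (+y) end, 110 mm from the tray's centre. Grip it near its top from above and pull along the base's +y.
- lock_top (a point): Centre of the top of the round black lock button on the sleeve (28 mm diameter, 18 mm proud of the sleeve, top 80 mm above the bench when up).
- lock (a joint): Travel of the lock button: 0 = up, boom locked; 0.008 m = fully down, boom free (it frees at about 0.006). Moves straight down with about 2.5 N of friction, and stays down when let go.
- boom (a joint): Extension of the boom: 0 = fully in (the start), up to 0.12 m. While locked it has only about 2 mm of play. Once free, a spring pulls it back in with 3 to 4 N.
- pointer_tip (a point): Tip of the flat steel pointer that sticks out from the middle of the tray's +x side over the inner half of the scale bar.
- marker_tip (a point): Nose of the dark marker clip that sits on the outer half of the scale bar (16 mm wide block, top 44 mm above the bench), the nose pointing at the pointer's line; axes as the base. The pointer is level with it when both have the same y in the base's frame.
- marker (a joint): Place of the marker clip along the scale: the boom extension (m) at which the pointer is level with it; between 0.035 and 0.10. Stiff to slide (6 N); leave it alone.
- oil_can: White spray can, 52 mm diameter, 150 mm tall, standing. Origin at the centre of its underside. Bystander.
- wrench: Steel wrench lying flat on the bench between the robot and the boom, its long axis along its x. Bystander.
- holder: Steel tool holder, a 62 mm flange with a tapered cone above, 100 mm tall, standing. Origin at the centre of its underside. Bystander.
Not all that is in view belongs to the job. Leave any red look-alike of the collet2 alone.

How it is judged:
By the outcome, as a careful person would: the job done as asked, in the order asked, and still so for the second after the job is handed in, while the arm keeps its last pose, push and grip.
It also fails if it takes over 72 s, if anything falls off the work surface, if the arm or the gripper's body presses on something with over 40 N, if the wrist force passes 120 N, or if a joint passes its speed limit or range.

ROBOT

A 6-joint arm with a two-finger parallel gripper is mounted at the origin on the work surface. World frame = base frame: x ahead of the robot, y to its left, z up, the work surface at z = 0. Lengths are in m, angles in rad, forces in N, time in s.
With the tool pointing down it reaches from about 0.35 to 0.8 m from the base axis. Payload 7.3 kg.
Tool frame: the origin (TCP) lies where the fingers leave the gripper's body, on its centre line; the fingertips stand 73 mm ahead of it and the grasp point (between the pads) lies 54 mm ahead of it; z points along the fingers, y is the line along which they close (so a half turn about z gives the same grasp; the last joint's range is limited). The gripper opens to 85 mm and grips with 20 to 120 N. Pads are 22 mm wide; open, the fingers measure 114 mm over their backs; the gripper's body (76 mm by 85 mm) begins 54 mm behind the grasp point. The pads swing forward as they close: fully open they stand 13 mm farther back than shut.
Start: joints at [1.172, 0.342, 1.524, -0, 1.275, -0.146], TCP at [0.131, 0.508, 0.304] pointing down, gripper open.
Joint ranges: [-2.53, 2.53], [-0.77, 2.02], [0.04, 2.7], [-1, 4.14], [0.28, 2.66], [-3.11, 3.11]. Speed limits (rad/s): [2.57, 2.57, 3.14, 3.14, 3.14, 3.14].

INTERFACE

Orientations are given as a 3x3 rotation matrix whose columns are the frame's x, y, z axes.
In Python, from cell import bot gives the robot as it stands.
- The arm moves only by the tool servo_tool, never from a script. Its argument "series" is a list of rows, each a list of 2 entries, a list of its own where there are three numbers: the shift along the tool's x, y, z in m, then the turn, a rotation vector about the tool's x, y, z in rad. A call has exactly 10 rows; each row shifts and turns the commanded pose from where the row before left it, along the tool's axes as they then stand; what a row does not reach is not made up. A row lasts 1/12 s, in which the tool goes at most 41.7 mm and 7.16 degrees, less where a joint would pass 70% of its speed; a pose out of reach is approached as far as the arm can. A call is refused whole if a number of a shift passes 0.0417 or a number of a turn 0.125, either way. A call with a gripper value outside its range is refused whole. "gripper" is the finger opening in m, from 0 to 0.0854, set as the call begins (left out, the last holds). The fingers move at their own pace and stop on an object; the grip force is fixed at half the most. Time passes only in rows, so rows that do not move let the fingers close, or fill a call up. It gives the time, the measured TCP pose, the force, the opening and the grip force at its end, in the units of the state.
- bot.read_state(): the state, without advancing time (a new reading comes with each control period).
- bot.get_image(name): name is "scene" or "top" or "wrist"; returns the picture (480x640x3 uint8, blue, green, red); there is no depth.
- bot.camera_model(name): a dict with "fx", "fy", "cx", "cy" (pixels), "distortion" ([k1, k2, p1, p2, k3] as OpenCV has them; the pictures are not rectified), "rvec" (rotation vector, rad) and "tvec" (3), from world to camera coordinates, as OpenCV has them; the wrist camera has in their place "mount" (4x4, takes a point from camera to tool coordinates, whose origin is the TCP and whose axes are the flange's). Camera axes: x right, y down, z forward; pixel columns grow to the right and rows downward; lengths in m; the calibration is good to about 2 mm. A picture is of the moment at which its call begins: read the wrist's pose just before it. camera_model takes no time and is no camera call.
- bot.job_done(): hands the job in; it is judged then, once.
The state is a dict: "time_s": time; "joints": joint angles; "qvel": joint speeds; "joint_torque": joint torques, N m; "tool_pos": TCP position; "eef_rot": TCP orientation; "force": force on the tool from outside, world axes, zero at the start; "ft_torque": the same for the moment, N m; "width": opening from 0.0 (shut) to 1.0 (fully open); "grasp_force": force on a finger pad.
Only numpy, scipy, OpenCV 4.12 (cv2) and the standard library are available. Lean on these libraries where they do the work, as an engineer would, in place of code of your own. Each camera call takes 0.05 s, during which the arm holds its last target. There are 200 camera calls.

## Working session

There is one attempt and no reset: what is moved stays moved. The work goes in short steps, Python scripts to look and compute and a tool call to move; the robot and the scene stay as the last step left them, time stands still between calls to the robot, and variables do not carry over. Pictures are saved under pics/ and viewed, at most 10 in all, crops included, and the job is handed in when it is done.

Besides the shell and the picture viewer there is one more tool, called after "Request:" as a command line: name --argument value ..., lists and objects as JSON in quotes. servo_tool: Moves the arm, as the interface text tells. Its arguments: {"type":"object","properties":{"series":{"type":"array"},"gripper":{"type":"number"}},"required":["series"]}

```bash
mkdir -p pics; ls; python3 - <<'E'
from cell import bot
import cv2
for n in("scene","top"):
    cv2.imwrite(f"pics/{n}0.png",bot.get_image(n)); print(bot.camera_model(n))
print(bot.camera_model("wrist"))
s=bot.read_state();print(s)
E
```

```text
pics
{'fx': 483.461253413762, 'fy': 483.461253413762, 'cx': 303.2702452600952, 'cy': 237.42012635649058, 'distortion': array([0.00750758, 0.        , 0.        , 0.        , 0.        ]), 'rvec': array([ 0.7591169 ,  2.59651456, -1.13472989]), 'tvec': array([ 0.48663529, -0.11041922,  1.29235875])}
{'fx': 619.3836545208671, 'fy': 619.3836545208671, 'cx': 318.1585153205158, 'cy': 242.2989654789323, 'distortion': array([-0.187679,  0.      ,  0.      ,  0.      ,  0.      ]), 'rvec': array([ 2.1553154 , -2.12093387,  0.18375484]), 'tvec': array([-0.06780817,  0.52724995,  1.3497677 ])}
{'fx': 417.48823183993954, 'fy': 417.48823183993954, 'cx': 321.37036940284327, 'cy': 243.0335474541396, 'distortion': array([-0.029061,  0.      ,  0.      ,  0.      ,  0.      ]), 'mount': array([[-9.58318074e-04, -9.61784978e-01, -2.73804195e-01,
         6.94713297e-02],
       [ 9.99999514e-01, -8.57737065e-04, -4.87059679e-04,
        -2.41144980e-04],
       [ 2.33594676e-04, -2.73804529e-01,  9.61785332e-01,
        -7.04683290e-02],
       [ 0.00000000e+00,  0.00000000e+00,  0.00000000e+00,
         1.00000000e+00]])}
{'time_s': 0.1, 'joints': array([ 1.17198036e+00,  3.42643982e-01,  1.52490782e+00, -1.31313052e-07,
        1.27542952e+00, -1.45970540e-01]), 'qvel': array([ 0.00049761, -0.00325922, -0.00191021,  0.00027339,  0.00033621,
       -0.00219035]), 'joint_torque': array([ 2.14194341e-03, -4.34452736e+01, -2.46491826e+01, -1.42906169e-04,
        4.70740604e-03,  2.16162942e-05]), 'tool_pos': array([0.13119528, 0.50807433, 0.30330488]), 'eef_rot': array([[-9.68204486e-01,  2.50159514e-01, -5.39140133e-04],
       [ 2.50160013e-01,  9.68203661e-01, -1.27973119e-03],
       [ 2.01860519e-04, -1.37391278e-03, -9.99999036e-01]]), 'force': array([-0.30631519, -0.66223083,  1.02281492]), 'ft_torque': array([ 0.00112674, -0.02843977, -0.01554766]), 'grasp_force': 0.0, 'width': 0.9982353796644013}
```

View pics/top0.png

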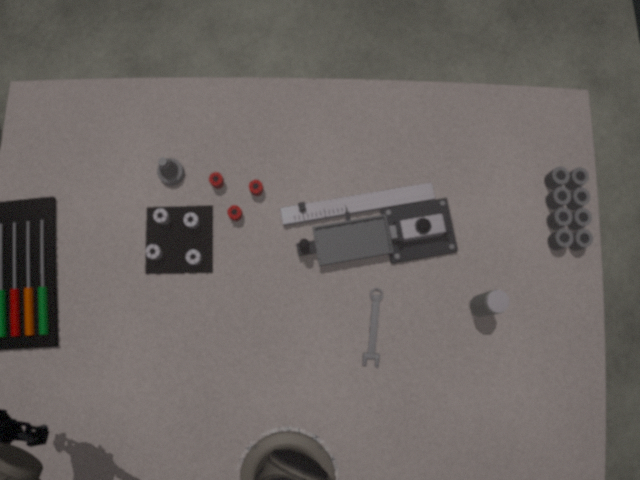

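View pics/scene0.png

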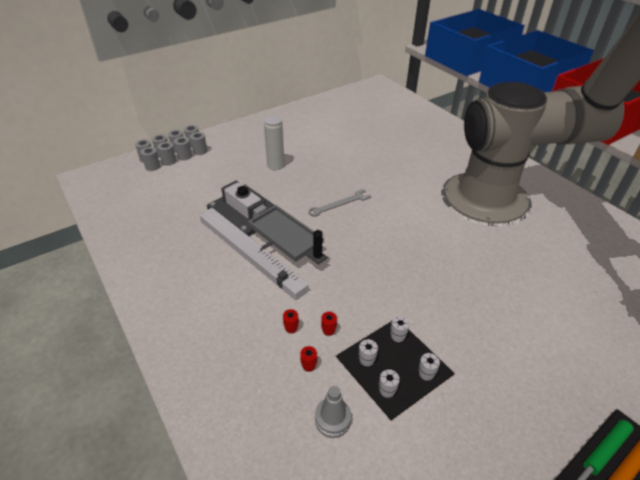

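The top view shows what could be mistaken for a collet. The four steel collets on the mat are at (160,215), (190,219), (153,251) and (193,257). Red look-alikes are at (216,180), (256,187) and (235,213), and a block of grey sleeves sits near (570,210). By the description I want the four steel ones on the mat. The post is at (305,247), the lock at (424,226), the marker at (302,207) and the pointer at about (347,213).

```bash
cat > h.py <<'E'
import numpy as np, cv2
from cell import bot
def cam(n):
    c=bot.camera_model(n)
    K=np.array([[c['fx'],0,c['cx']],[0,c['fy'],c['cy']],[0,0,1]])
    if n=='wrist':
        s=bot.read_state(); M=c['mount']; R=s['eef_rot']@M[:3,:3]; o=s['eef_rot']@M[:3,3]+s['tool_pos']
    else:
        r=cv2.Rodrigues(c['rvec'])[0]; R=r.T; o=-r.T@c['tvec']
    return K,c['distortion'],R,o
def p2w(C,px,z):
    K,d,R,o=C
    u=cv2.undistortPoints(np.array(px,float).reshape(-1,1,2),K,d).reshape(2)
    v=R@np.array([u[0],u[1],1]); return o+v*(z-o[2])/v[2]
def w2p(C,p):
    K,d,R,o=C
    return cv2.projectPoints(np.array([R.T@(np.array(p,float)-o)]),np.zeros(3),np.zeros(3),K,d)[0].ravel()
E
python3 - <<'E'
from h import *
C=cam('top'); im=cv2.imread('pics/top0.png')
g=im.max(2); m=np.zeros_like(g); m[207:272,147:212]=(g[207:272,147:212]>110)
for n,px,z in [('c0',(160,215),.051),('c1',(190,219),.051),('c2',(153,251),.051),('c3',(193,257),.051),('lock',(424,226),.08),('post',(305,247),.11),('marker',(302,207),.044),('pointer',(347,213),.03),('wr1',(376,293),.01),('wr2',(371,362),.01),('can',(497,301),.15),('holder',(170,167),.1),('mat',(179,240),.006)]:
    print(n,p2w(C,px,z).round(4))
a=im[150:280,140:460]; cv2.imwrite('pics/topcrop.png',cv2.resize(a,(800,325),interpolation=cv2.INTER_CUBIC))
E
```

```text
c0 [0.5841 0.3023 0.051 ]
c1 [0.5758 0.2322 0.051 ]
c2 [0.5009 0.3135 0.051 ]
c3 [0.489 0.221 0.051]
lock [ 0.5628 -0.2931  0.08  ]
post [ 0.5066 -0.031   0.11  ]
marker [ 0.609  -0.0213  0.044 ]
pointer [ 0.5998 -0.1245  0.03  ]
wr1 [ 0.4188 -0.1933  0.01  ]
wr2 [ 0.2625 -0.1828  0.01  ]
can [ 0.3927 -0.4336  0.15  ]
holder [0.6836 0.274  0.1   ]
mat [0.5346 0.265  0.006 ]
```

View pics/topcrop.png

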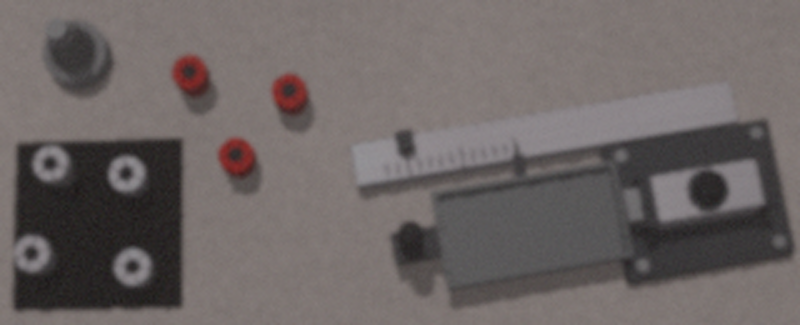

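The crop shows four white steel ring-tops on the black mat and three red look-alikes outside it. I choose the two mat collets on the -y side, (190,219) and (193,257). Next I turn the tool to the boom's yaw and go above them.

Request:
servo_tool --series '[[[0,0,0],[0,0,-0.116]],[[0,0,0],[0,0,-0.116]],[[0,0,0],[0,0,-0.116]],[[0,0,0],[0,0,-0.116]],[[-0.0277,-0.0298,0],[0,0,0]],[[-0.0277,-0.0298,0],[0,0,0]],[[-0.0277,-0.0298,0],[0,0,0]],[[-0.0277,-0.0298,0],[0,0,0]],[[-0.0277,-0.0298,0],[0,0,0]],[[-0.0277,-0.0298,0],[0,0,0]]]'

```text
time_s: 0.93
tool_pos: [0.3324, 0.3669, 0.3037]
eef_rot: [[-0.978, -0.21, -0.0], [-0.21, 0.978, -0.0], [0.0, -0.0, -1.0]]
force: [0.6, 0.7, 0.2]
width: 0.999
grasp_force: 0.0
```

Request:
servo_tool --series '[[[-0.0277,-0.0298,0],[0,0,0]],[[-0.0277,-0.0298,0],[0,0,0]],[[-0.0277,-0.0298,0],[0,0,0]],[[-0.0277,-0.0298,0],[0,0,0]],[[-0.0277,-0.0298,0.01],[0,0,0]],[[-0.0277,-0.0298,0.01],[0,0,0]],[[0,0,0],[0,0,0]],[[0,0,0],[0,0,0]],[[0,0,0],[0,0,0]],[[0,0,0],[0,0,0]]]' --gripper 0.055

```text
time_s: 1.77
tool_pos: [0.5302, 0.2293, 0.2842]
eef_rot: [[-0.978, -0.211, -0.0], [-0.211, 0.978, 0.0], [0.0, 0.0, -1.0]]
force: [-0.7, 0.3, -0.4]
width: 0.644
grasp_force: 0.0
```

```bash
python3 - <<'E'
from h import *
C=cam('wrist'); im=bot.get_image('wrist'); cv2.imwrite('pics/w1.png',im)
s=bot.read_state(); print(s['time_s'],s['tool_pos'],s['eef_rot'].round(3),s['width'])
for p in [(.576,.232,.051),(.489,.221,.051)]: print(w2p(C,p))
E
```

```text
1.8167 [0.530068   0.2295551  0.28447277] [[-0.977 -0.211  0.   ]
 [-0.211  0.977  0.   ]
 [-0.     0.    -1.   ]] 0.6482389413699172
[312.63093843 278.47869737]
[322.36789506 164.30949997]
```

View pics/w1.png

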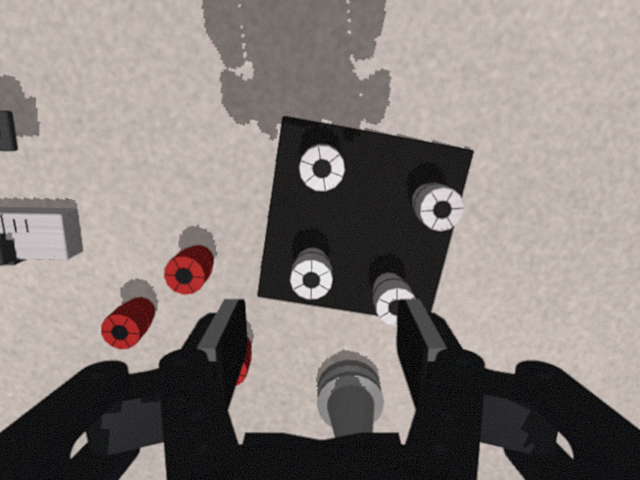

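The wrist view shows the two chosen collets on the mat, tops at (311,279) and (322,168). They are plain steel, and the red ones sit outside the mat at left.

```bash
python3 - <<'E'
from h import *
C=cam('wrist'); s=bot.read_state()
for p in [(311.5,279.5),(322,168)]:
    w=p2w(C,p,.051); print(w, 'tool shift', (s['eef_rot'].T@(np.r_[w[:2],.096]-s['tool_pos'])).round(4))
E
```

```text
[0.57714261 0.23158298 0.051     ] tool shift [-0.0464 -0.008   0.1885]
[0.49167766 0.22150875 0.051     ] tool shift [0.0393 0.0002 0.1885]
```

Request:
servo_tool --series '[[[0.0197,0,0.03],[0,0,0]],[[0.0196,0,0.035],[0,0,0]],[[0,0,0.035],[0,0,0]],[[0,0,0.03],[0,0,0]],[[0,0,0.025],[0,0,0]],[[0,0,0.02],[0,0,0]],[[0,0,0.01],[0,0,0]],[[0,0,0.0035],[0,0,0]],[[0,0,0],[0,0,0]],[[0,0,0],[0,0,0]]]'

```text
time_s: 2.65
tool_pos: [0.493, 0.2209, 0.0967]
eef_rot: [[-0.978, -0.21, 0.002], [-0.21, 0.978, 0.001], [-0.002, 0.0, -1.0]]
force: [0.5, -0.1, 1.8]
width: 0.645
grasp_force: 0.0
```

Request:
servo_tool --series '[[[0,0,0],[0,0,0]],[[0,0,0],[0,0,0]],[[0,0,0],[0,0,0]],[[0,0,0],[0,0,0]],[[0,0,0],[0,0,0]],[[0,0,0],[0,0,0]],[[0,0,0],[0,0,0]],[[0,0,0],[0,0,0]],[[0,0,0],[0,0,0]],[[0,0,0],[0,0,0]]]' --gripper 0.02

```text
time_s: 3.48
tool_pos: [0.4932, 0.2206, 0.097]
eef_rot: [[-0.978, -0.21, 0.003], [-0.21, 0.978, 0.001], [-0.003, 0.0, -1.0]]
force: [-0.7, -0.0, 6.7]
width: 0.365
grasp_force: 59.2
```

Request:
servo_tool --series '[[[0,0,-0.01],[0,0,0]],[[0,0,-0.03],[0,0,0]],[[0,0,-0.04],[0,0,0]],[[0,0,-0.035],[0,0,0]],[[-0.003,-0.015,-0.02],[0,0,0]],[[-0.004,-0.03,-0.015],[0,0,0]],[[-0.004,-0.035,-0.015],[0,0,0]],[[-0.004,-0.035,-0.015],[0,0,0]],[[-0.004,-0.035,-0.015],[0,0,0]],[[-0.004,-0.035,-0.015],[0,0,0]]]'

```text
time_s: 4.32
tool_pos: [0.5535, 0.0427, 0.3073]
eef_rot: [[-0.978, -0.21, 0.001], [-0.21, 0.978, 0.0], [-0.001, -0.0, -1.0]]
force: [1.0, 0.9, -1.5]
width: 0.367
grasp_force: 59.9
```

Request:
servo_tool --series '[[[-0.004,-0.035,-0.013],[0,0,0]],[[-0.004,-0.035,0],[0,0,0]],[[-0.004,-0.035,0],[0,0,0]],[[-0.004,-0.035,0],[0,0,0]],[[-0.004,-0.035,0],[0,0,0]],[[-0.003,-0.02,0],[0,0,0]],[[0,-0.01,0],[0,0,0]],[[0,0,0],[0,0,0]],[[0,0,0],[0,0,0]],[[0,0,0],[0,0,0]]]'

```text
time_s: 5.15
tool_pos: [0.6188, -0.1498, 0.3188]
eef_rot: [[-0.978, -0.211, -0.0], [-0.211, 0.978, 0.001], [0.0, 0.001, -1.0]]
force: [0.3, -0.3, -1.5]
width: 0.369
grasp_force: 59.9
```

```bash
python3 - <<'E'
from h import *
C=cam('wrist'); im=bot.get_image('wrist'); cv2.imwrite('pics/w2.png',im)
np.savez('C2.npz',K=C[0],d=C[1],R=C[2],o=C[3])
s=bot.read_state(); print(s['time_s'],s['tool_pos'],s['width'],s['grasp_force'])
E
```

```text
5.2 [ 0.61892985 -0.14964327  0.31898172] 0.3673050017804051 59.893260870157974
```

View pics/w2.png

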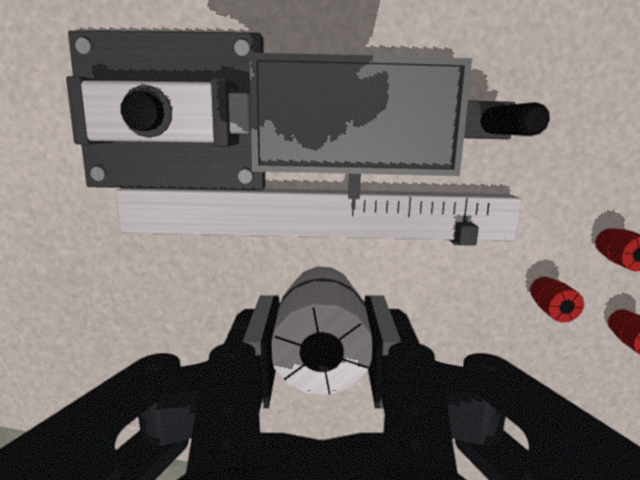

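The wrist view shows the tray rim at about (250,54) to (471,175), the lock at (144,110), the post top near (533,119), the pointer at x=353 and the marker at x=466. I'll measure these in base coordinates.

```bash
python3 - <<'E'
from h import *
f=np.load('C2.npz'); C=(f['K'],f['d'],f['R'],f['o'])
P={}
for n,p,z in [('TL',(249.5,54),.046),('TR',(471.5,59),.046),('BR',(461.5,175),.046),('BL',(251,173),.046),('post',(533,119),.11),('lock',(143,110),.08),('ptr',(353,215),.03),('mk',(466,215),.03),('mkblk',(466,228),.044),('scaleL',(117,190),.026),('scaleR',(519,197.5),.026)]:
    P[n]=p2w(C,p,z)
print({k:v.round(4) for k,v in P.items()})
n=lambda a:np.linalg.norm(a)
print('len',n(P['TR']-P['TL']),n(P['BR']-P['BL']),'wid',n(P['TL']-P['BL']),n(P['TR']-P['BR']))
for a,b in[('TL','TR'),('BL','BR'),('lock','post'),('scaleL','scaleR')]:
    d=P[b]-P[a]; print(a,b,n(d[:2]),'yaw',np.degrees(np.arctan2(-d[0],d[1])))
c=(P['TL']+P['TR']+P['BL']+P['BR'])/4; u=P['post']-P['lock'];u[2]=0;u/=n(u)
print('centre',c,'post-c',(P['post']-c)[:2]@u[:2],'c-lock',(c-P['lock'])[:2]@u[:2],'ext',(P['mk']-P['ptr'])@u,(P['mkblk']-P['ptr'])@u)
im=cv2.imread('pics/w2.png')[160:250,330:530]; cv2.imwrite('pics/w2c.png',cv2.resize(im,(800,360),interpolation=cv2.INTER_CUBIC))
E
```

```text
{'TL': array([ 0.5114, -0.2289,  0.046 ]), 'TR': array([ 0.4788, -0.0622,  0.046 ]), 'BR': array([ 0.5655, -0.0437,  0.046 ]), 'BL': array([ 0.6002, -0.2127,  0.046 ]), 'post': array([ 0.5181, -0.0313,  0.11  ]), 'lock': array([ 0.5673, -0.2908,  0.08  ]), 'ptr': array([ 0.6199, -0.1212,  0.03  ]), 'mk': array([ 0.5989, -0.0237,  0.03  ]), 'mkblk': array([ 0.6079, -0.0258,  0.044 ]), 'scaleL': array([ 0.6421, -0.3286,  0.026 ]), 'scaleR': array([0.5743, 0.0192, 0.026 ])}
len 0.16985150018399667 0.17248584560495836 wid 0.09029073985157211 0.08860615307448055
TL TR 0.16985150018399667 yaw 11.05416309577014
BL BR 0.17248584560495836 yaw 11.616179415803858
lock post 0.2640418647315974 yaw 10.725696440596845
scaleL scaleR 0.35442783957444185 yaw 11.029611206534547
centre [ 0.53896167 -0.13690354  0.046     ] post-c 0.10759647937317522 c-lock 0.15644538535842223 ext 0.09966693253675604 0.09595950387940727
```

View pics/w2c.png

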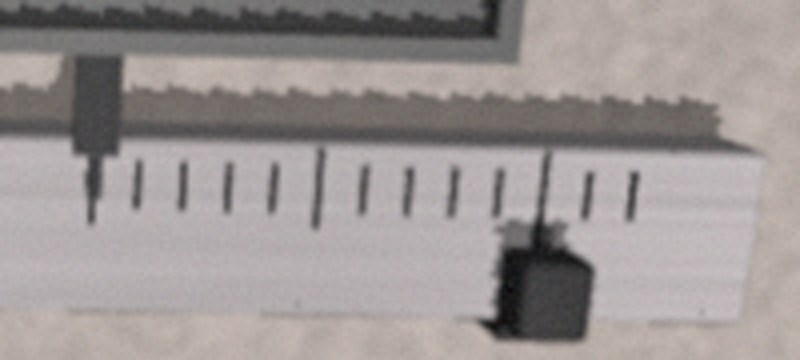

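The zoom shows scale lines every 10 mm, with the pointer at the 0 line and the marker nose near the 10th line (about 97 mm). The tray measures 170 x 90 mm, as it should. I'll place the first collet at tray y of about -45 mm.

Request:
servo_tool --series '[[[0.0191,-0.0039,0.01],[0,0,0]],[[0.0191,-0.0039,0.02],[0,0,0]],[[0.0191,-0.0039,0.03],[0,0,0]],[[0.019,-0.004,0.03],[0,0,0]],[[0,0,0.03],[0,0,0]],[[0,0,0.025],[0,0,0]],[[0,0,0.02],[0,0,0]],[[0,0,0.015],[0,0,0]],[[0,0,0.008],[0,0,0]],[[0,0,0],[0,0,0]]]'

```text
time_s: 6.03
tool_pos: [0.5473, -0.1812, 0.1292]
eef_rot: [[-0.977, -0.211, -0.003], [-0.211, 0.977, 0.002], [0.002, 0.002, -1.0]]
force: [-0.1, -0.2, -1.1]
width: 0.365
grasp_force: 59.9
```

Request:
servo_tool --series '[[[0,0,0.002],[0,0,0]],[[0,0,0.0015],[0,0,0]],[[0,0,0.0005],[0,0,0]],[[0,0,0.0005],[0,0,0]],[[0,0,0],[0,0,0]],[[0,0,0],[0,0,0]],[[0,0,0],[0,0,0]],[[0,0,0],[0,0,0]],[[0,0,0],[0,0,0]],[[0,0,0],[0,0,0]]]'

```text
time_s: 6.87
tool_pos: [0.548, -0.1827, 0.1261]
eef_rot: [[-0.978, -0.21, 0.0], [-0.21, 0.978, -0.0], [-0.0, -0.0, -1.0]]
force: [0.4, 0.2, -0.2]
width: 0.363
grasp_force: 59.9
```

Request:
servo_tool --series '[[[0,0,0],[0,0,0]],[[0,0,0],[0,0,0]],[[0,0,0],[0,0,0]],[[0,0,0],[0,0,0]],[[0,0,0],[0,0,0]],[[0,0,-0.005],[0,0,0]],[[0,0,-0.02],[0,0,0]],[[0,0,-0.03],[0,0,0]],[[0,0,-0.04],[0,0,0]],[[0,0,-0.03],[0,0,0]]]' --gripper 0.055

```text
time_s: 7.7
tool_pos: [0.5481, -0.1827, 0.2539]
eef_rot: [[-0.978, -0.21, 0.002], [-0.21, 0.978, -0.001], [-0.001, -0.001, -1.0]]
force: [1.6, -0.7, 0.6]
width: 0.644
grasp_force: 0.0
```

Request:
servo_tool --series '[[[-0.0115,0.039,0],[0,0,0]],[[-0.0115,0.039,0],[0,0,0]],[[-0.0115,0.039,0],[0,0,0]],[[-0.0115,0.039,0],[0,0,0]],[[-0.0115,0.039,0],[0,0,0]],[[-0.0115,0.039,0],[0,0,0]],[[-0.0115,0.039,0],[0,0,0]],[[-0.0115,0.039,0],[0,0,0]],[[-0.0115,0.039,0],[0,0,0]],[[-0.0118,0.039,0],[0,0,0]]]'

```text
time_s: 8.53
tool_pos: [0.5786, 0.2249, 0.2516]
eef_rot: [[-0.978, -0.21, 0.001], [-0.21, 0.978, 0.0], [-0.001, 0.0, -1.0]]
force: [0.9, -0.2, -0.4]
width: 0.645
grasp_force: 0.0
```

Request:
servo_tool --series '[[[0,0.0045,0.01],[0,0,0]],[[0,0.0045,0.02],[0,0,0]],[[0,0,0.02],[0,0,0]],[[0,0,0],[0,0,0]],[[0,0,0],[0,0,0]],[[0,0,0],[0,0,0]],[[0,0,0],[0,0,0]],[[0,0,0],[0,0,0]],[[0,0,0],[0,0,0]],[[0,0,0],[0,0,0]]]'

```text
time_s: 9.37
tool_pos: [0.5772, 0.2315, 0.2017]
eef_rot: [[-0.978, -0.209, 0.001], [-0.209, 0.978, 0.0], [-0.001, 0.0, -1.0]]
force: [0.2, 0.3, -0.6]
width: 0.641
grasp_force: 0.0
```

```bash
python3 - <<'E'
from h import *
C=cam('wrist'); im=bot.get_image('wrist'); s=bot.read_state()
a=cv2.resize(im,(400,300)); b=cv2.resize(bot.get_image('scene')[160:310,180:380],(400,300),interpolation=cv2.INTER_CUBIC)
cv2.imwrite('pics/c3.png',np.hstack([a,b]))
print(s['tool_pos'],w2p(C,(.5771,.2316,.051)), s['eef_rot'].T@(np.array([.5771,.2316,.096])-s['tool_pos']))
E
```

```text
[0.57714501 0.23155985 0.20152778] [322.1109054  254.07920568] [1.23860224e-04 3.49661036e-05 1.05527714e-01]
```

View pics/c3.png

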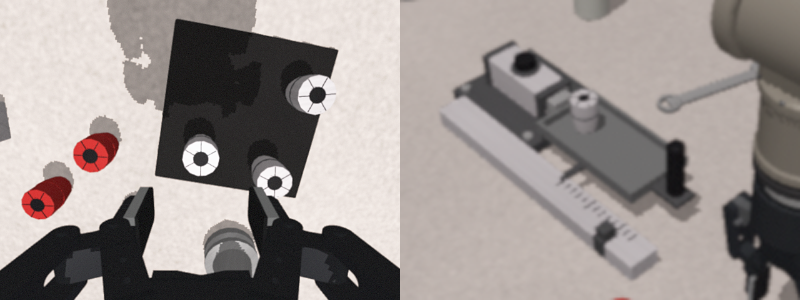

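The first collet stands upright in the tray. The second is at (322,253), where predicted, so I'm going down on it.

Request:
servo_tool --series '[[[0,0,0.02],[0,0,0]],[[0,0,0.025],[0,0,0]],[[0,0,0.025],[0,0,0]],[[0,0,0.02],[0,0,0]],[[0,0,0.01],[0,0,0]],[[0,0,0.005],[0,0,0]],[[0,0,0],[0,0,0]],[[0,0,0],[0,0,0]],[[0,0,0],[0,0,0]],[[0,0,0],[0,0,0]]]'

```text
time_s: 10.3
tool_pos: [0.5776, 0.2319, 0.0974]
eef_rot: [[-0.978, -0.21, 0.002], [-0.21, 0.978, 0.001], [-0.003, 0.0, -1.0]]
force: [0.1, 0.3, -0.8]
width: 0.644
grasp_force: 0.0
```

Request:
servo_tool --series '[[[0,0,0],[0,0,0]],[[0,0,0],[0,0,0]],[[0,0,0],[0,0,0]],[[0,0,0],[0,0,0]],[[0,0,0],[0,0,0]],[[0,0,0],[0,0,0]],[[0,0,0],[0,0,0]],[[0,0,0],[0,0,0]],[[0,0,0],[0,0,0]],[[0,0,0],[0,0,0]]]' --gripper 0.02

```text
time_s: 11.13
tool_pos: [0.5774, 0.2318, 0.0971]
eef_rot: [[-0.978, -0.21, 0.002], [-0.21, 0.978, 0.001], [-0.002, 0.0, -1.0]]
force: [-0.6, -0.5, 6.3]
width: 0.364
grasp_force: 59.5
```

Request:
servo_tool --series '[[[0,0,-0.01],[0,0,0]],[[0,0,-0.03],[0,0,0]],[[0,0,-0.04],[0,0,0]],[[0,0,-0.04],[0,0,0]],[[0,0,-0.03],[0,0,0]],[[0.0115,-0.0327,0],[0,0,0]],[[0.0115,-0.0327,0],[0,0,0]],[[0.0115,-0.0327,0],[0,0,0]],[[0.0115,-0.0327,0],[0,0,0]],[[0.0115,-0.0327,0],[0,0,0]]]'

```text
time_s: 11.97
tool_pos: [0.5543, 0.0584, 0.2464]
eef_rot: [[-0.978, -0.21, -0.0], [-0.21, 0.978, 0.0], [0.0, 0.0, -1.0]]
force: [0.1, -0.8, -2.1]
width: 0.369
grasp_force: 59.8
```

Request:
servo_tool --series '[[[0.0115,-0.0327,0],[0,0,0]],[[0.0115,-0.0327,0],[0,0,0]],[[0.0115,-0.0327,0],[0,0,0]],[[0.0115,-0.0327,0],[0,0,0]],[[0.0111,-0.0327,0],[0,0,0]],[[0,0,0.01],[0,0,0]],[[0,0,0.02],[0,0,0]],[[0,0,0.02],[0,0,0]],[[0,0,0.01],[0,0,0]],[[0,0,0],[0,0,0]]]'

```text
time_s: 12.8
tool_pos: [0.5323, -0.1114, 0.1838]
eef_rot: [[-0.978, -0.21, -0.005], [-0.21, 0.978, 0.002], [0.004, 0.003, -1.0]]
force: [-0.8, 0.7, -0.7]
width: 0.366
grasp_force: 59.9
```

Request:
servo_tool --series '[[[0,0,0.015],[0,0,0]],[[0,0,0.015],[0,0,0]],[[0,0,0.015],[0,0,0]],[[0,0,0.008],[0,0,0]],[[0,0,0.003],[0,0,0]],[[0,0,0.001],[0,0,0]],[[0,0,0],[0,0,0]],[[0,0,0],[0,0,0]],[[0,0,0],[0,0,0]],[[0,0,0],[0,0,0]]]'

```text
time_s: 13.63
tool_pos: [0.5338, -0.1122, 0.1296]
eef_rot: [[-0.978, -0.21, 0.001], [-0.21, 0.978, -0.0], [-0.001, -0.001, -1.0]]
force: [-0.2, 0.3, -1.0]
width: 0.371
grasp_force: 60.0
```

Request:
servo_tool --series '[[[0,0,0.001],[0,0,0]],[[0,0,0.001],[0,0,0]],[[0,0,0.001],[0,0,0]],[[0,0,0.0005],[0,0,0]],[[0,0,0],[0,0,0]],[[0,0,0],[0,0,0]],[[0,0,0],[0,0,0]],[[0,0,0],[0,0,0]],[[0,0,0],[0,0,0]],[[0,0,0],[0,0,0]]]'

```text
time_s: 14.47
tool_pos: [0.5336, -0.1121, 0.126]
eef_rot: [[-0.978, -0.21, 0.0], [-0.21, 0.978, -0.0], [-0.0, -0.0, -1.0]]
force: [-1.5, 0.7, 5.6]
width: 0.37
grasp_force: 60.6
```

Request:
servo_tool --series '[[[0,0,0],[0,0,0]],[[0,0,0],[0,0,0]],[[0,0,0],[0,0,0]],[[0,0,0],[0,0,0]],[[0,0,0],[0,0,0]],[[0,0,-0.005],[0,0,0]],[[0,0,-0.02],[0,0,0]],[[0,0,-0.03],[0,0,0]],[[0,0,-0.03],[0,0,0]],[[0,0,-0.02],[0,0,0]]]' --gripper 0.055

```text
time_s: 15.3
tool_pos: [0.534, -0.1123, 0.2335]
eef_rot: [[-0.978, -0.21, 0.003], [-0.21, 0.978, -0.001], [-0.003, -0.002, -1.0]]
force: [1.3, -0.8, 0.3]
width: 0.646
grasp_force: 0.0
```

Request:
servo_tool --series '[[[0.0007,-0.0304,0],[0,0,0]],[[0.0007,-0.0304,0],[0,0,0]],[[0.0007,-0.0304,0],[0,0,0]],[[0.0007,-0.0304,0],[0,0,0]],[[0.0008,-0.0304,0],[0,0,0]],[[0.0008,-0.0304,0],[0,0,0]],[[0,0,0],[0,0,0]],[[0,0,0],[0,0,0]],[[0,0,0],[0,0,0]],[[0,0,0],[0,0,0]]]' --gripper 0.0

```text
time_s: 16.13
tool_pos: [0.5673, -0.2903, 0.2306]
eef_rot: [[-0.978, -0.211, -0.0], [-0.211, 0.978, 0.001], [0.0, 0.001, -1.0]]
force: [0.5, -0.0, 0.4]
width: 0.001
grasp_force: 0.0
```

```bash
python3 - <<'E'
from h import *
C=cam('wrist'); im=bot.get_image('wrist'); s=bot.read_state(); cv2.imwrite('pics/w4.png',im)
np.savez('C4.npz',K=C[0],d=C[1],R=C[2],o=C[3])
print(s['tool_pos'],w2p(C,(.568,-.2915,.08)), s['width'])
E
```

```text
[ 0.56744956 -0.29014398  0.23072104] [319.37738864 255.29755705] -0.0008447675551854897
```

View pics/w4.png

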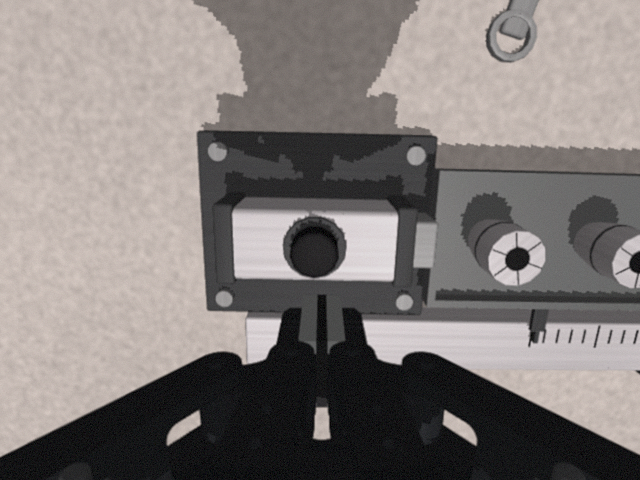

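Both collets stand in the tray, with tops at (517,258) and (635,262). The lock top is at (315,250), about 2 mm off my aim, so I correct that and press in small steps.

Request:
servo_tool --series '[[[0.002,-0.002,0.02],[0,0,0]],[[0,0,0.025],[0,0,0]],[[0,0,0.02],[0,0,0]],[[0,0,0.008],[0,0,0]],[[0,0,0.002],[0,0,0]],[[0,0,0.002],[0,0,0]],[[0,0,0.002],[0,0,0]],[[0,0,0.002],[0,0,0]],[[0,0,0.001],[0,0,0]],[[0,0,0],[0,0,0]]]'

```text
time_s: 17.02
tool_pos: [0.5665, -0.2939, 0.1495]
eef_rot: [[-0.978, -0.21, 0.002], [-0.21, 0.978, -0.001], [-0.002, -0.001, -1.0]]
force: [0.8, 0.5, 2.9]
width: -0.001
grasp_force: 1.2
```

Request:
servo_tool --series '[[[0,0,0.001],[0,0,0]],[[0,0,0.001],[0,0,0]],[[0,0,0.001],[0,0,0]],[[0,0,0.001],[0,0,0]],[[0,0,0.0005],[0,0,0]],[[0,0,0],[0,0,0]],[[0,0,0],[0,0,0]],[[0,0,0],[0,0,0]],[[0,0,0],[0,0,0]],[[0,0,0],[0,0,0]]]'

```text
time_s: 17.85
tool_pos: [0.5661, -0.294, 0.1446]
eef_rot: [[-0.978, -0.21, 0.001], [-0.21, 0.978, -0.001], [-0.001, -0.001, -1.0]]
force: [0.9, 0.0, 4.8]
width: 0.001
grasp_force: 2.8
```

Request:
servo_tool --series '[[[0,0,0.0005],[0,0,0]],[[0,0,0.0005],[0,0,0]],[[0,0,0],[0,0,0]],[[0,0,0],[0,0,0]],[[0,0,0],[0,0,0]],[[0,0,0],[0,0,0]],[[0,0,0],[0,0,0]],[[0,0,0],[0,0,0]],[[0,0,0],[0,0,0]],[[0,0,0],[0,0,0]]]'

```text
time_s: 18.68
tool_pos: [0.5661, -0.294, 0.1445]
eef_rot: [[-0.978, -0.21, 0.001], [-0.21, 0.978, -0.001], [-0.001, -0.001, -1.0]]
force: [-0.7, 2.0, 11.6]
width: 0.003
grasp_force: 5.5
```

Request:
servo_tool --series '[[[0,0,-0.005],[0,0,0]],[[0,0,-0.02],[0,0,0]],[[0,0,-0.03],[0,0,0.018]],[[0,0,-0.03],[0,0,0]],[[0,0,-0.02],[0,0,0]],[[0,0,0],[0,0,0]],[[-0.0015,0.035,0],[0,0,0]],[[-0.0015,0.035,0],[0,0,0]],[[-0.0015,0.035,0],[0,0,0]],[[-0.0015,0.035,0],[0,0,0]]]' --gripper 0.05

```text
time_s: 19.52
tool_pos: [0.5436, -0.1539, 0.2466]
eef_rot: [[-0.982, -0.191, -0.003], [-0.191, 0.982, 0.001], [0.003, 0.002, -1.0]]
force: [0.4, 0.1, -0.1]
width: 0.586
grasp_force: 0.0
```

Request:
servo_tool --series '[[[-0.0015,0.035,0],[0,0,0]],[[-0.0015,0.035,0],[0,0,0]],[[-0.0015,0.035,0],[0,0,0]],[[-0.0015,0.023,0],[0,0,0]],[[0,0,0],[0,0,0]],[[0,0,0],[0,0,0]],[[0,0,0],[0,0,0]],[[0,0,0],[0,0,0]],[[0,0,0],[0,0,0]],[[0,0,0],[0,0,0]]]'

```text
time_s: 20.35
tool_pos: [0.5263, -0.0294, 0.2478]
eef_rot: [[-0.982, -0.191, -0.0], [-0.191, 0.982, 0.0], [0.0, 0.0, -1.0]]
force: [-0.7, -1.0, -0.0]
width: 0.588
grasp_force: 0.0
```

```bash
python3 - <<'E'
from h import *
C=cam('wrist'); im=bot.get_image('wrist'); s=bot.read_state(); cv2.imwrite('pics/w5.png',im)
np.savez('C5.npz',K=C[0],d=C[1],R=C[2],o=C[3])
print(s['tool_pos'],s['eef_rot'].round(4),w2p(C,(.518,-.03,.11)), s['width'],s['eef_rot'].T@(np.array([.518,-.03,.151])-s['tool_pos']))
E
```

```text
[ 0.52626661 -0.02925864  0.24782678] [[-9.816e-01 -1.907e-01 -2.000e-04]
 [-1.907e-01  9.816e-01  0.000e+00]
 [ 2.000e-04  1.000e-04 -1.000e+00]] [323.85854848 247.02155396] 0.5804844553958515 [0.00823416 0.00084082 0.09682873]
```

View pics/w5.png

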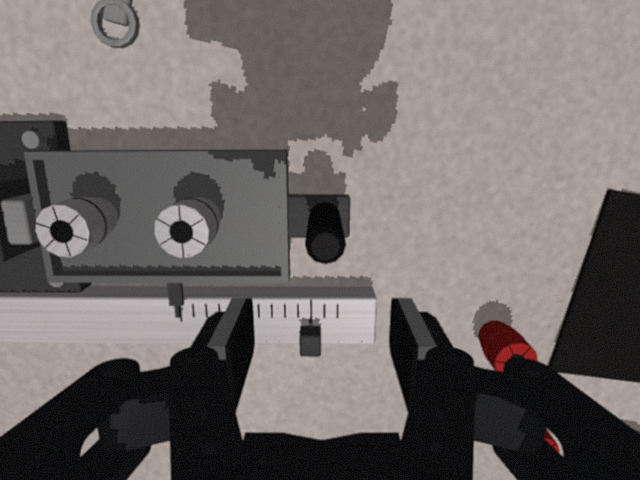

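The post top is at (326,247), within 1 mm of the estimate, with both collets in the tray. The marker nose is at about (311,316) and the pointer at about (179,300). I go down and grip, and refine the pointer-to-marker distance from this picture numerically.

Request:
servo_tool --series '[[[0.004,0.001,0.015],[0,0,0]],[[0.004,0.001,0.025],[0,0,0]],[[0,0,0.025],[0,0,0]],[[0,0,0.02],[0,0,0]],[[0,0,0.01],[0,0,0]],[[0,0,0.002],[0,0,0]],[[0,0,0],[0,0,0]],[[0,0,0],[0,0,0]],[[0,0,0],[0,0,0]],[[0,0,0],[0,0,0]]]'

```text
time_s: 21.23
tool_pos: [0.5186, -0.0281, 0.1521]
eef_rot: [[-0.981, -0.192, 0.002], [-0.192, 0.981, -0.0], [-0.002, -0.001, -1.0]]
force: [-1.0, -0.7, -0.8]
width: 0.587
grasp_force: 0.0
```

Request:
servo_tool --series '[[[0,0,0],[0,0,0]],[[0,0,0],[0,0,0]],[[0,0,0],[0,0,0]],[[0,0,0],[0,0,0]],[[0,0,0],[0,0,0]],[[0,0,0],[0,0,0]],[[0,0,0],[0,0,0]],[[0,0,0],[0,0,0]],[[0,0,0],[0,0,0]],[[0,0,0],[0,0,0]]]' --gripper 0.005

```text
time_s: 22.07
tool_pos: [0.5183, -0.0285, 0.1517]
eef_rot: [[-0.981, -0.192, 0.001], [-0.192, 0.981, -0.001], [-0.001, -0.001, -1.0]]
force: [-1.1, -2.3, 6.4]
width: 0.231
grasp_force: 58.8
```

```bash
python3 - <<'E'
from h import *
g=cv2.cvtColor(cv2.imread('pics/w5.png'),cv2.COLOR_BGR2GRAY)
for r in range(282,358,3):
    row=255-g[r,160:350].astype(float); row=np.where(row>255-110,1,0)
    e=np.flatnonzero(np.diff(np.r_[0,row,0])); print(r,[(a+160,b-1+160) for a,b in zip(e[::2],e[1::2])])
E
```

```text
282 [(np.int64(160), np.int64(261)), (np.int64(264), np.int64(267)), (np.int64(270), np.int64(275)), (np.int64(279), np.int64(280)), (np.int64(283), np.int64(283)), (np.int64(287), np.int64(349))]
285 [(np.int64(160), np.int64(349))]
288 [(np.int64(160), np.int64(349))]
291 [(np.int64(160), np.int64(349))]
294 [(np.int64(160), np.int64(349))]
297 [(np.int64(160), np.int64(160)), (np.int64(162), np.int64(164)), (np.int64(166), np.int64(349))]
300 [(np.int64(169), np.int64(183)), (np.int64(231), np.int64(251)), (np.int64(311), np.int64(311))]
303 [(np.int64(169), np.int64(183)), (np.int64(229), np.int64(252)), (np.int64(310), np.int64(311))]
306 [(np.int64(174), np.int64(180)), (np.int64(192), np.int64(193)), (np.int64(205), np.int64(206)), (np.int64(218), np.int64(219)), (np.int64(228), np.int64(252)), (np.int64(258), np.int64(258)), (np.int64(271), np.int64(272)), (np.int64(284), np.int64(285)), (np.int64(297), np.int64(298)), (np.int64(311), np.int64(311)), (np.int64(324), np.int64(324)), (np.int64(337), np.int64(337))]
309 [(np.int64(175), np.int64(181)), (np.int64(193), np.int64(1
[... 1337 characters left out ...]
t64(253)), (np.int64(300), np.int64(320))]
330 [(np.int64(200), np.int64(253)), (np.int64(300), np.int64(320))]
333 [(np.int64(199), np.int64(253)), (np.int64(300), np.int64(320))]
336 [(np.int64(196), np.int64(254)), (np.int64(300), np.int64(320))]
339 [(np.int64(195), np.int64(254)), (np.int64(300), np.int64(320))]
342 [(np.int64(193), np.int64(254)), (np.int64(300), np.int64(320))]
345 [(np.int64(191), np.int64(254)), (np.int64(300), np.int64(320))]
348 [(np.int64(186), np.int64(253)), (np.int64(300), np.int64(320))]
351 [(np.int64(178), np.int64(253)), (np.int64(300), np.int64(320))]
354 [(np.int64(174), np.int64(252)), (np.int64(300), np.int64(320))]
357 [(np.int64(171), np.int64(251))]
```

The scale lines give a spacing of 13.15 px per 10 mm. The pointer is on line 0 and the marker is on line 10 to within 1 mm, so the extension is about 99 mm. The pull along base +y is next.

Request:
servo_tool --series '[[[0,0.004,0],[0,0,0]],[[0,0.01,0],[0,0,0]],[[0,0.014,0],[0,0,0]],[[0,0.014,0],[0,0,0]],[[0,0.014,0],[0,0,0]],[[0,0.014,0],[0,0,0]],[[0,0.012,0],[0,0,0]],[[0,0.008,0],[0,0,0]],[[0,0.005,0],[0,0,0]],[[0,0.002,0],[0,0,0]]]'

```text
time_s: 22.9
tool_pos: [0.4997, 0.0674, 0.1517]
eef_rot: [[-0.981, -0.193, 0.002], [-0.193, 0.981, -0.001], [-0.002, -0.001, -1.0]]
force: [0.1, -4.6, 4.9]
width: 0.234
grasp_force: 58.9
```

Request:
servo_tool --series '[[[0,0.001,0],[0,0,0]],[[0,0,0],[0,0,0]],[[0,0,0],[0,0,0]],[[0,0,0],[0,0,0]],[[0,0,0],[0,0,0]],[[0,0,0],[0,0,0]],[[0,0,0],[0,0,0]],[[0,0,0],[0,0,0]],[[0,0,0],[0,0,0]],[[0,0,0],[0,0,0]]]'

```text
time_s: 23.73
tool_pos: [0.4997, 0.0677, 0.1517]
eef_rot: [[-0.981, -0.192, 0.002], [-0.192, 0.981, -0.001], [-0.002, -0.001, -1.0]]
force: [-1.5, -3.6, 6.5]
width: 0.24
grasp_force: 58.9
```

```bash
python3 - <<'E'
from h import *
C=cam('wrist'); im=bot.get_image('wrist'); s=bot.read_state()
np.savez('C6.npz',K=C[0],d=C[1],R=C[2],o=C[3]); cv2.imwrite('pics/w6.png',im)
u=np.array([-.1912,.9815]); m=(.600,-.0245,.03)
T=cam('top');S=cam('scene'); t=bot.get_image('top');sc=bot.get_image('scene'); cv2.imwrite('pics/t6.png',t);cv2.imwrite('pics/s6.png',sc)
print(s['tool_pos'],(s['tool_pos'][:2]-[.5183,-.0285])@u,s['force'],w2p(C,m),w2p(T,m),w2p(S,m))
def crop(i,c,w,h,o): 
    x,y=int(c[0]-w/2),int(c[1]-h/2); x=max(x,0);y=max(y,0); return cv2.resize(i[y:y+h,x:x+w],o,interpolation=cv2.INTER_CUBIC)
a=cv2.resize(im,(400,300)); b=crop(sc,w2p(S,m),80,60,(400,300)); c=crop(t,w2p(T,m),80,60,(400,300)); d=crop(sc,w2p(S,(.53,-.1,.05)),160,120,(400,300))
cv2.imwrite('pics/f6.png',np.vstack([np.hstack([a,b]),np.hstack([c,d])]))
E
```

```text
[0.49963527 0.06772071 0.15171781] 0.09800932292942043 [-0.58309104 -3.3000104   6.3356308 ] [122.08485356 410.58451224] [303.40580879 212.17907858] [287.53460233 272.86149103]
```

View pics/f6.png

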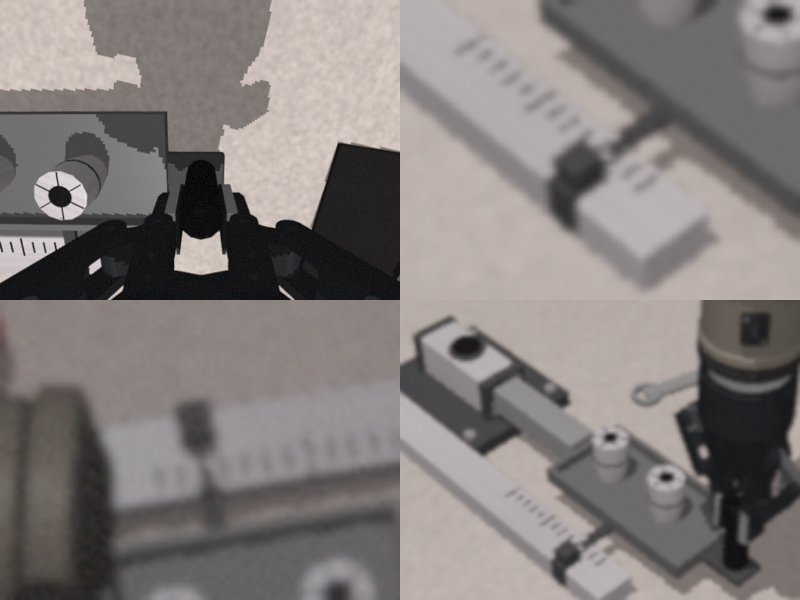

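The picture shows the gripper holding the post, both collets upright in the tray, and the pointer level with the marker's nose within a mm or two. As a numeric check, I compare the tray edge position before and after the pull.

```bash
python3 - <<'E'
from h import *
u=np.array([-.1912,.9815])
L=lambda k:(lambda f:(f['K'],f['d'],f['R'],f['o']))(np.load(k))
C5,C6=L('C5.npz'),L('C6.npz')
def edge(k,C,p0,z=.046):
    g=cv2.GaussianBlur(cv2.cvtColor(cv2.imread(k),cv2.COLOR_BGR2GRAY),(0,0),1).astype(float)
    out=[]
    for t in np.linspace(-.012,.0,7):   # rows across base x, just robot side part of the end edge
        x=p0+t*np.array([-.9815,-.1912])*-1
        s=np.arange(-.012,.012,.0004)
        v=[]
        for a in s:
            c=w2p(C,np.r_[x+a*u,z]); v.append(cv2.getRectSubPix(g.astype(np.float32),(1,1),tuple(map(float,c)))[0,0])
        d=np.gradient(np.array(v)); i=np.argmax(d); out.append(((x+s[i]*u)@u,d[i].round(1)))
    return out
c=np.array([.539,-.137]); q=np.array([-.9815,-.1912])
p=c+.085*u+.040*q
print(edge('pics/w5.png',C5,p)); print(edge('pics/w6.png',C6,p+.098*u))
E
```

```text
[(np.float64(-0.14573150845800004), np.float32(7.5)), (np.float64(-0.151330946722), np.float32(12.3)), (np.float64(-0.15013106709400004), np.float32(11.8)), (np.float64(-0.150930986846), np.float32(15.9)), (np.float64(-0.15133094672200004), np.float32(21.2)), (np.float64(-0.15133094672200004), np.float32(22.2)), (np.float64(-0.15133094672200004), np.float32(20.0))]
[(np.float64(-0.064939613506), np.float32(1.2)), (np.float64(-0.06253985424999998), np.float32(1.9)), (np.float64(-0.05254085734999999), np.float32(2.9)), (np.float64(-0.05254085735000001), np.float32(20.3)), (np.float64(-0.05254085735000002), np.float32(22.2)), (np.float64(-0.05254085735), np.float32(23.5)), (np.float64(-0.052540857350000005), np.float32(21.1))]
```

The tray edge has moved 98.8 mm, against a target of about 99.4 mm. I nudge it slightly and hand in.

Request:
servo_tool --series '[[[0,0.0004,0],[0,0,0]],[[0,0.0004,0],[0,0,0]],[[0,0,0],[0,0,0]],[[0,0,0],[0,0,0]],[[0,0,0],[0,0,0]],[[0,0,0],[0,0,0]],[[0,0,0],[0,0,0]],[[0,0,0],[0,0,0]],[[0,0,0],[0,0,0]],[[0,0,0],[0,0,0]]]'

```text
time_s: 24.72
tool_pos: [0.4995, 0.0685, 0.1517]
eef_rot: [[-0.981, -0.192, 0.002], [-0.192, 0.981, -0.001], [-0.001, -0.001, -1.0]]
force: [-0.3, -3.5, 5.0]
width: 0.234
grasp_force: 58.9
```

```bash
python3 -c "
from cell import bot
s=bot.read_state();print(s['tool_pos'],s['grasp_force']);print(bot.job_done())"
```

```text
[0.49950553 0.0684559  0.15172462] 58.902629900258034
the job is handed in; nothing more can be done
None
```

I handed the job in at about 25 s: two collets stand in the tray, the lock was then pushed to its stop, and the gripper is holding the post with the boom out about 99 mm and the pointer level with the marker to roughly 1 mm by my measurement; no verdict came back.

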